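Tip vial caps out of a corner-spout tray into a pot

TASK

Empty the four rinsed vial caps from the steel corner-spout tray into the steel pot. Lift the tray (it has a black handle), rest its spout on the pot's rim with the tray still about level, and then tip it about that resting corner until all four caps have slid down into the pot; go gently, so as not to press hard on the pot or push it away. Then put the empty tray back flat on the middle of its blue mat and let go of it, leaving the other things on the bench alone.

Things in the scene. Friction and masses are not known exactly. Their poses are not given: they have to be found in the camera images.
- tray: square steel tray, 118 mm a side, about 0.2 kg, floor 3 mm, walls 16 mm high. Origin: centre of its underside; +x points along the diagonal to the spout corner, -x to the handle corner, z up. At the +x corner the walls leave a 36 mm notch with a straight open spout, 36 mm wide inside, 42 outside, cheeks 10 mm high, its underside flush with the tray's, 59 to 100 mm from the origin
- tray_grip (a point): middle of the tray's black handle, 120 mm from the tray's origin along -x, 30 mm above its underside; axes as the tray's. The handle is an upright fin along the diagonal: 10 mm thick (in y), 72 mm long (78 to 150 mm from the origin), 13 to 47 mm above the underside. Pinch it across its thickness, from above or with the hand leaning back from the tray; 25 degrees back leaves room for tipping
- tray_center (a point): origin of the tray: centre of its underside, axes as the tray's
- tray_spout (a point): point on the underside of the spout, 85 mm from the tray's origin along +x, 15 mm short of the spout's end; a good point to rest on the pot's rim
- mat: fixed blue mat, 200 x 200 x 4 mm, on which the tray stands at the start, roughly in the middle; origin at the centre of its underside, z up
- pot: open round dark steel pot, outside diameter 90 mm, inside 82 mm, 60 mm high, wall 4 mm, floor 5 mm thick, 0.6 kg, standing loose on the bench; origin at the centre of its underside
- pot_rim (a point): centre of the pot's mouth, at rim height, 60 mm above the pot's underside
- cap1_c (a point): centre of the red vial cap, a loose smooth disc 16 mm in diameter, 8 mm high, 11 g, lying flat in the tray at the start. It slides on the steel when the tray is tipped by 10 to 15 degrees, or up to about 30 where it rubs along a wall; caps can bridge across the notch and then need a roll to one side or a shake
- cap2_c (a point): centre of the yellow vial cap, a loose smooth disc 16 mm in diameter, 8 mm high, 11 g, lying flat in the tray at the start. It slides on the steel when the tray is tipped by 10 to 15 degrees, or up to about 30 where it rubs along a wall; caps can bridge across the notch and then need a roll to one side or a shake
- cap3_c (a point): centre of the green vial cap, a loose smooth disc 16 mm in diameter, 8 mm high, 11 g, lying flat in the tray at the start. It slides on the steel when the tray is tipped by 10 to 15 degrees, or up to about 30 where it rubs along a wall; caps can bridge across the notch and then need a roll to one side or a shake
- cap4_c (a point): centre of the blue vial cap, a loose smooth disc 16 mm in diameter, 8 mm high, 11 g, lying flat in the tray at the start. It slides on the steel when the tray is tipped by 10 to 15 degrees, or up to about 30 where it rubs along a wall; caps can bridge across the notch and then need a roll to one side or a shake
- tissue: lens-tissue pack, a bystander lying at the back left of the middle of the bench, to be left alone; origin at its underside
- beaker: glass beaker, a bystander standing to the far left of the bench, to be left alone; origin at its underside
- marker: marker pen, a bystander lying at the back right of the bench, to be left alone; origin at its underside
- counter: tally counter, a bystander standing at the far right of the bench, to be left alone; origin at its underside
- flask_big: large culture flask, a bystander lying at the back, right of the middle of the bench, to be left alone; origin at its underside
- flask_small: small culture flask, a bystander lying at the far right of the bench, to be left alone; origin at its underside
Mind the look-alikes: they are no part of the job. Several things look just like the pot: the one meant starts nearest to the robot's base.

How it is judged:
By the outcome, as a careful person would: the job done as asked, in the order asked, and still so for the second after the job is handed in, with the robot touching nothing.
It also fails if it takes over 56 s, if anything falls off the work surface, if the arm or the gripper's body presses on something with over 40 N, if the wrist force passes 120 N, or if a joint passes its speed limit or range.

ROBOT

A 6-joint arm with a two-finger parallel gripper is mounted at the origin on a cart in front of the work surface, level with it; the furniture and walls round the work are solid. World frame = base frame: x ahead of the robot, y to its left, z up, the work surface at z = 0. Lengths are in m, angles in rad, forces in N, time in s.
With the tool pointing down it reaches from about 0.25 to 0.775 m from the base axis. Payload 4 kg.
Tool frame: the origin (TCP) lies on the centre line of the jaws, within the pads' length; the fingertips stand 17 mm ahead of it and the grasp point (between the pads) lies 2 mm behind it; z points along the fingers, y is the line along which they close (so a half turn about z gives the same grasp; the last joint's range is limited). The gripper opens to 94 mm and grips with 3 to 60 N. Pads are 16 mm wide; open, the fingers measure 119 mm over their backs; the gripper's body (75 mm by 177 mm) begins 78 mm behind the grasp point.
Start: joints at [-1.326, 0.087, 1.371, -0, 1.684, -0.103], TCP at [0.187, -0.517, 0.223] pointing down, gripper open.
Joint ranges: [-3.1, 3.1], [-0.76, 2.03], [0.27, 2.55], [-1.08, 4.22], [0.17, 2.65], [-2.57, 2.57]. Speed limits (rad/s): [2.79, 2.79, 3.14, 3.14, 3.14, 3.14].

INTERFACE

Orientations are given as [roll, pitch, yaw] about the fixed x, y, z axes, in that order (R = Rz(yaw) Ry(pitch) Rx(roll)).
In Python, from bench import robot gives the robot as it stands.
- The arm moves only by the tool servo_tool, never from a script. Its argument "plan" is a list of rows, each a list of 7 numbers: the shift along the tool's x, y, z normalised to -1 to 1, where 1 is 0.1 m, then the turn, a rotation vector about the tool's x, y, z normalised to -1 to 1, where 1 is pi/2 rad, then the finger opening in mm, from 0 to 94. In form: [[x, y, z, ax, ay, az, gripper], ...]. A call has 1 to 12 rows; each row is the pose to reach, as a shift and turn from the pose commanded when the call began, along the tool's axes at that moment; what a row does not reach only later rows make up. A row lasts 1/12 s, in which the tool goes at most 41.7 mm and 7.16 degrees, less where a joint would pass 70% of its speed; a pose out of reach is approached as far as the arm can. A call with a number of a shift or a turn outside -1 to 1 is refused whole. A call with a gripper value outside its range is refused whole. The fingers move at their own pace and stop on an object; the grip force is fixed at half the most. Time passes only in rows, so rows that repeat a pose let the fingers close. It gives the time, the measured TCP pose, the force, the opening and the grip force at its end, in the units of the state.
- robot.get_obs(): the state, without advancing time (a new reading comes with each control period).
- robot.snapshot(name): name is "side" or "top"; returns the picture (384x512x3 uint8, red, green, blue); there is no depth.
- robot.camera_params(name): a dict with "camera_matrix" (3x3 intrinsics, pixels), "distortion" ([k1, k2, p1, p2, k3] as OpenCV has them; the pictures are not rectified), "rvec" (rotation vector, rad) and "tvec" (3), from world to camera coordinates, as OpenCV has them. Camera axes: x right, y down, z forward; pixel columns grow to the right and rows downward; lengths in m; the calibration is good to about 2 mm. A picture is of the moment at which its call begins. camera_params takes no time and is no camera call.
- robot.close_job(): hands the job in; it is judged then, once.
Trained networks look in the newest picture that a camera, given by its name, has taken for a name from the list of things; names that differ only in an ending like _2 or _b are one class to them, and where a whole thing is asked for, a point or a joint stands for the part that bears it (a point fixed in the world has none). Each returns a list of dicts, best first, with "conf" (0 to 1); they miss things now and then, are a little off and sometimes report something else, mostly with a low value. They report only what shows in the picture. A call takes as long as a camera call. They do not tell look-alikes from the thing itself.
- robot.find_in(thing, camera): "extent" ([centre column, centre row, width, height] in pixels, round what is visible of it).
The state is a dict: "time": time; "joint_positions": joint angles; "qvel": joint speeds; "joint_torque": joint torques, N m; "tool_pos": TCP position; "ee_rot": TCP orientation; "wrist_force": force on the tool from outside, world axes, zero at the start; "wrist_torque": the same for the moment, N m; "width": finger opening in m; "finger_force": force on a finger pad.
Only numpy, scipy, OpenCV 4.12 (cv2) and the standard library are available. Lean on these libraries where they do the work, as an engineer would, in place of code of your own. Each camera call takes 0.05 s, during which the arm holds its last target. There are 200 camera calls.

## Working session

There is one attempt and no reset: what is moved stays moved. The work goes in short steps, Python scripts to look and compute and a tool call to move; the robot and the scene stay as the last step left them, time stands still between calls to the robot, and variables do not carry over. Pictures are saved under pics/ and viewed, at most 10 in all, crops included, and the job is handed in when it is done.

Besides the shell and the picture viewer there is one more tool, called after ">>>" by a JSON object that holds its "name" and its "arguments", one argument or row to a line. servo_tool: Moves the arm, as the interface text tells. Scaled input: -1 to 1 covers 0.1 m each way for a shift and pi/2 rad each way for a turn. Its arguments: {"type":"object","properties":{"plan":{"type":"array","items":{"type":"array","items":{"type":"number"}}}},"required":["plan"]}

```bash
ls; mkdir -p pics; cat > h.py <<'E'
import numpy as np, cv2
from scipy.spatial.transform import Rotation as R
from bench import robot
def P(c):
    p=robot.camera_params(c); return [np.array(p[k],float) for k in("camera_matrix","distortion","rvec","tvec")]
def px2w(c,uv,z):
    K,d,r,t=P(c); Rm=cv2.Rodrigues(r)[0]; t=t.reshape(3)
    n=cv2.undistortPoints(np.array(uv,float).reshape(-1,1,2),K,d).reshape(-1,2)
    o=-Rm.T@t; out=[]
    for a in n:
        v=Rm.T@np.array([a[0],a[1],1]); out.append(o+v*(z-o[2])/v[2])
    return np.array(out)
def w2px(c,X):
    K,d,r,t=P(c); return cv2.projectPoints(np.array(X,float).reshape(-1,1,3),r,t,K,d)[0].reshape(-1,2)
def snap(c,n):
    im=robot.snapshot(c); cv2.imwrite(f"pics/{n}.png",im[:,:,::-1]); return im
E
python3 - <<'E'
from h import *
np.set_printoptions(precision=3,suppress=True)
a=snap("top","t0");b=snap("side","s0")
for c in("top","side"):
    K,d,r,t=P(c); print(c,-cv2.Rodrigues(r)[0].T@t.reshape(3),K[0,0])
    for n in("tray","tray_grip","pot","mat","cap1_c","cap2_c","cap3_c","cap4_c"):
        for q in robot.find_in(n,c)[:5]:
            z={"pot":.03,"mat":.004,"tray":.012}.get(n,.011 if "cap" in n else .034)
            print(c,n,round(q["conf"],2),np.round(q["extent"],1),px2w(c,q["extent"][:2],z)[0])
cv2.imwrite("pics/b0.png",np.vstack([cv2.resize(np.hstack([a,b]),(800,300))])[:,:,::-1])
print(robot.get_obs())
E
```

```text
pics
top [ 0.498 -0.009  1.536] 483.07082437845963
top tray 0.58 [328.4 212.2  76.2  45.9] [ 0.549 -0.241  0.012]
top tray_grip 0.66 [329.4 213.8  73.1  47.3] [ 0.543 -0.241  0.034]
top pot 0.9 [189.2 219.6  30.8  27.8] [0.515 0.194 0.03 ]
top pot 0.86 [119.5 227.8  30.3  26.6] [0.485 0.407 0.03 ]
top pot 0.77 [114.1 155.2  34.5  32.6] [0.71  0.434 0.03 ]
top pot 0.69 [203.7 175.4  32.4  28. ] [0.654 0.154 0.03 ]
top mat 0.69 [188.7 219.4  31.6  30.1] [0.516 0.199 0.004]
top mat 0.68 [384.4 164.4  25.5  31.4] [ 0.705 -0.418  0.004]
top mat 0.62 [316.4 216.5  75.8  74.8] [ 0.534 -0.204  0.004]
top cap3_c 0.6 [319.1 215.   75.   75.8] [ 0.539 -0.212  0.011]
side [ 0.241 -0.832  0.728] 356.0251542931962
side tray 0.61 [261.3 271.2  56.4  69.1] [ 0.528 -0.253  0.012]
side tray_grip 0.9 [264.1 271.8  58.2  65.8] [ 0.525 -0.276  0.034]
side tray_grip 0.25 [314.  220.1  35.6  34.9] [ 0.752 -0.15   0.034]
side pot 0.93 [206.5 181.3  25.2  23.4] [0.52  0.187 0.03 ]
side pot 0.89 [245.2 176.6  24.7  22.7] [0.657 0.161 0.03 ]
side pot 0.88 [231.6 142.6  21.3  20.1] [0.707 0.425 0.03 ]
side pot 0.82 [183.7 156.8  26.4  26.7] [0.492 0.387 0.03 ]
side mat 0.84 [264.6 262.6  80.5  55.1] [ 0.553 -0.222  0.004]
side cap3_c 0.25 [228.1 157.6   7.1  17.1] [0.66  0.344 0.011]
{'time': 0.9, 'joint_positions': array([-1.326,  0.087,  1.371,  0.   ,  1.684, -0.103]), 'qvel': array([ 0.   , -0.001, -0.002, -0.001,  0.001, -0.001]), 'joint_torque': array([  0.001, -34.003, -30.26 ,   0.072,   0.024,  -0.   ]), 'tool_pos': array([ 0.187, -0.517,  0.223]), 'ee_rot': array([ 3.141, -0.   ,  0.348]), 'wrist_force': array([-0.416, -0.71 , -0.628]), 'wrist_torque': array([ 0.013, -0.028,  0.028]), 'finger_force': 0.0, 'width': 0.09370847573562215}
```

View pics/t0.png

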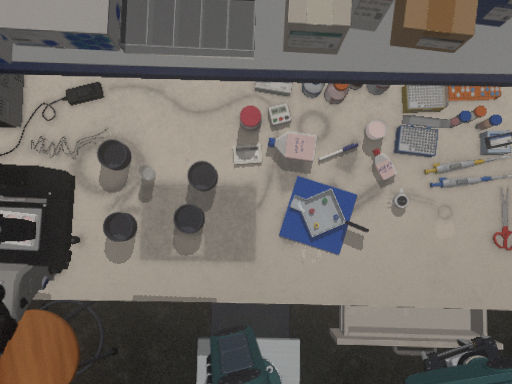

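View pics/s0.png

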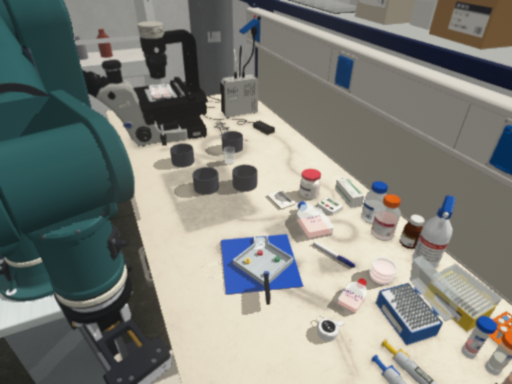

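Top view: tray on the blue mat at about (320,214), spout pointing left at (296,203), handle to (368,229). There are four dark pots; the one nearest the base is at (189,219). Next I zoom in on the tray.

```bash
python3 - <<'E'
from h import *
np.set_printoptions(precision=4,suppress=True)
a=cv2.imread("pics/t0.png");b=cv2.imread("pics/s0.png")
A=cv2.resize(a[170:260,275:375],None,fx=4,fy=4,interpolation=cv2.INTER_CUBIC)
B=cv2.resize(b[228:308,212:312],None,fx=4,fy=4,interpolation=cv2.INTER_CUBIC)
B=cv2.copyMakeBorder(B,0,40,0,0,0)
cv2.imwrite("pics/z0.png",np.hstack([A,B]))
# handle: dark pixels inside window
for c,im,(x0,y0,x1,y1) in(("top",a,(335,210,380,240)),("side",b,(255,262,280,308))):
    g=im[y0:y1,x0:x1].max(2); ys,xs=np.nonzero(g<70)
    print(c,len(xs)); n,l,s,ce=cv2.connectedComponentsWithStats((g<70).astype(np.uint8))
    k=1+np.argmax(s[1:,4]); ys,xs=np.nonzero(l==k)
    w=px2w(c,np.c_[xs+x0,ys+y0],.03 if c=="side" else .047); m=w.mean(0)
    u,sv,v=np.linalg.svd(w[:,:2]-m[:2],full_matrices=False); d=v[0]; pr=(w[:,:2]-m[:2])@d
    print(s[k],m,d,np.degrees(np.arctan2(d[1],d[0])),m[:2]+d*pr.min(),m[:2]+d*pr.max())
# mat
hsv=cv2.cvtColor(a,cv2.COLOR_BGR2HSV)
m=cv2.inRange(hsv,(108,130,60),(125,255,255)); m[:170]=0;m[262:]=0;m[:,:270]=0;m[:,365:]=0
ct=max(cv2.findContours(m,0,2)[0],key=cv2.contourArea)
w=px2w("top",ct.reshape(-1,2),.004)[:,:2].astype(np.float32)
print(cv2.minAreaRect(w))
E
```

```text
top 70
[10 11 24 10 70] [ 0.508  -0.3203  0.047 ] [-0.3409 -0.9401] -109.93452351484339 [ 0.5199 -0.2875] [ 0.4946 -0.3572]
side 86
[ 9 12  5 30 86] [ 0.5104 -0.3196  0.03  ] [-0.3753 -0.9269] -112.04083525770353 [ 0.5263 -0.2803] [ 0.4929 -0.3627]
((0.49058079719543457, -0.19408370554447174), (0.19810934364795685, 0.09498536586761475), 72.68964385986328)
```

View pics/z0.png

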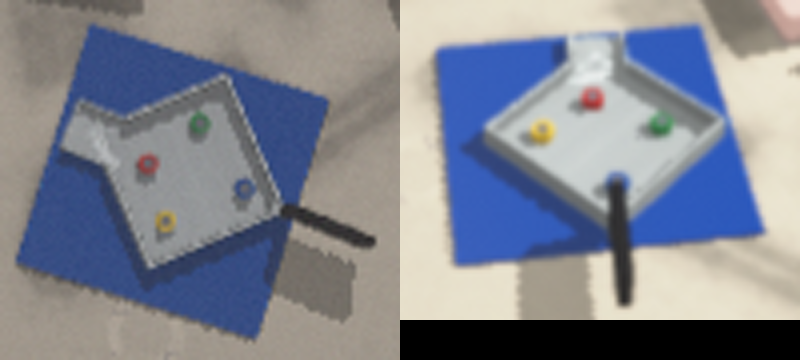

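```bash
cat > fit.py <<'E'
from h import *
from scipy.optimize import least_squares
np.set_printoptions(precision=4,suppress=True)
D=.0834
top=[((150,268),(0,D,.020)),((226,77),(0,-D,.020)),((281,212),(-D,0,.02)),((374,241),(-.150,0,.04)),((62,148),(.1,.021,.01)),((80,102),(.1,-.021,.014))]
side=[((87,125),(0,D,.02)),((324,123),(0,-D,.02)),((225,302),(-.15,0,.04)),((172,38),(.1,.021,.012)),((223,36),(.1,-.021,.012))]
top=[((u/4+275-.4,v/4+170-.4),p) for (u,v),p in top]; side=[((u/4+212-.4,v/4+228-.4),p) for (u,v),p in side]
def pts(s,L):
    c,n=np.cos(s[2]),np.sin(s[2])
    return [(s[0]+c*p[0]-n*p[1],s[1]+n*p[0]+c*p[1],p[2]) for _,p in L]
def f(s,which):
    r=[]
    for c,L in which: r.append((w2px(c,pts(s,L))-np.array([q for q,_ in L])).ravel())
    return np.concatenate(r)
for w in ([("top",top)],[("side",side)],[("top",top),("side",side)]):
    o=least_squares(f,[.54,-.22,1.22],args=(w,),loss="soft_l1"); print(o.x,np.degrees(o.x[2]),f(o.x,w).round(1))
M=[(92,25),(330,98),(256,340),(17,262)]
w=px2w("top",[(u/4+275-.4,v/4+170-.4) for u,v in M],.004); print(w,w.mean(0))
M=[(35,48),(300,26),(364,233),(57,265)]
w=px2w("side",[(u/4+212-.4,v/4+228-.4) for u,v in M],.004); print(w,w.mean(0))
# pot ellipse : dark blob
for c,f_ in(("top","t0"),("side","s0")):
    im=cv2.imread(f"pics/{f_}.png"); u,v=(189,219) if c=="top" else (206,181)
    th=np.linspace(0,2*np.pi,60); best=None
    g=cv2.GaussianBlur(im,(0,0),.7).max(2).astype(np.float32)
    def score(s):
        def ring(r,z): 
            q=w2px(c,np.c_[s[0]+r*np.cos(th),s[1]+r*np.sin(th),0*th+z]).astype(np.float32); return cv2.remap(g,q[:,:1],q[:,1:],1)
        return (ring(.049,.06)-ring(.041,.06)).mean() 
    S=[(score((x,y)),x,y) for x in np.arange(.495,.54,.001) for y in np.arange(.165,.215,.001)]
    print(c,sorted(S)[-3:])
E
python3 fit.py
```

```text
[ 0.5469 -0.2186  1.2135] 69.52898415112566 [-0.1  0.6  0.2 -1.   1.7 -0.2 -0.1  0.5 -0.7  0.4 -0.3 -0.5]
[ 0.547  -0.2245  1.1946] 68.44392353769797 [-0.9  1.6  1.3  0.5 -0.1 -2.2 -0.7 -0.2  0.7 -0.1]
[ 0.5474 -0.2204  1.2032] 68.93897253923271 [ 0.2  0.4  1.1 -1.   2.2 -0.1  0.3  0.9 -0.1 -0.1  0.5 -0.9 -1.3  0.7
  0.6 -0.7 -0.2 -3.7 -1.5 -1.1 -0.1 -1. ]
[[ 0.6623 -0.1424  0.004 ]
 [ 0.6085 -0.3323  0.004 ]
 [ 0.4161 -0.2758  0.004 ]
 [ 0.4727 -0.0865  0.004 ]] [ 0.5399 -0.2092  0.004 ]
[[ 0.4723 -0.0872  0.004 ]
 [ 0.6632 -0.1442  0.004 ]
 [ 0.6072 -0.3337  0.004 ]
 [ 0.4183 -0.2785  0.004 ]] [ 0.5403 -0.2109  0.004 ]Traceback (most recent call last):
  File "fit.py", line 30, in <module>
    S=[(score((x,y)),x,y) for x in np.arange(.495,.54,.001) for y in np.arange(.165,.215,.001)]
        ~~~~~^^^^^^^
  File "fit.py", line 29, in score
    return (ring(.049,.06)-ring(.041,.06)).mean()
            ~~~~^^^^^^^^^^
  File "fit.py", line 28, in ring
    q=w2px(c,np.c_[s[0]+r*np.cos(th),s[1]+r*np.sin(th),0*th+z]).astype(np.float32); return cv2.remap(g,q[:,:1],q[:,1:],1)
      ~~~~^^^^^^^^^^^^^^^^^^^^^^^^^^^^^^^^^^^^^^^^^^^^^^^^^^^^^
  File "h.py", line 14, in w2px
    K,d,r,t=P(c); return cv2.projectPoints(np.array(X,float).reshape(-1,1,3),r,t,K,d)[0].reshape(-1,2)
            ~^^^
  File "h.py", line 5, in P
    p=robot.camera_params(c); return [np.array(p[k],float) for k in("camera_matrix","distortion","rvec","tvec")]
ValueError: time passes only in moves, steps and waits
```

```bash
cat >> h.py <<'E'
from functools import lru_cache
P=lru_cache(None)(P)
np.set_printoptions(precision=4,suppress=True)
def pose(x,y,z,yaw,lean):  # grasp point given, degrees; returns TCP pos, rot
    r=R.from_euler("z",yaw,degrees=True)*R.from_euler("x",180,degrees=True)*R.from_euler("y",lean,degrees=True)
    return np.array([x,y,z])+r.apply([0,0,.002]),r
def cur():
    o=robot.get_obs(); return np.array(o["tool_pos"]),R.from_euler("xyz",o["ee_rot"])
def rel(p,r,p0=None,r0=None):
    if p0 is None: p0,r0=cur()
    return np.round(np.r_[r0.inv().apply(p-p0)/.1,(r0.inv()*r).as_rotvec()/(np.pi/2)],3)
E
sed -i '/^def px2w/i\ ' h.py
python3 - <<'E'
from h import *
for c,f_ in(("top","t0"),("side","s0")):
    im=cv2.imread(f"pics/{f_}.png")
    th=np.linspace(0,2*np.pi,60)
    g=cv2.GaussianBlur(im,(0,0),.7).max(2).astype(np.float32)
    def score(s):
        def ring(r,z): 
            q=w2px(c,np.c_[s[0]+r*np.cos(th),s[1]+r*np.sin(th),0*th+z]).astype(np.float32); return cv2.remap(g,q[:,:1],q[:,1:],1)
        return (ring(.049,.06)-ring(.041,.06)).mean() 
    S=[(float(score((x,y))),x,y) for x in np.arange(.495,.54,.001) for y in np.arange(.165,.215,.001)]
    print(c,np.array(sorted(S)[-4:]))
g=np.array([.5046,-.3325,.034]); p,r=pose(*g,69.2,25)
pre=p-r.apply([0,0,.09]); print(p,pre)
p0,r0=cur()
print(rel(pre,r))
for k in(.33,.67): print(k,rel(p0+k*(pre-p0),R.from_rotvec((r*r0.inv()).as_rotvec()*k)*r0))
E
```

```text
top [[37.762   0.518   0.192 ]
 [37.7893  0.517   0.192 ]
 [38.0468  0.517   0.191 ]
 [38.1814  0.518   0.191 ]]
side [[41.5741  0.518   0.191 ]
 [41.582   0.517   0.191 ]
 [41.765   0.517   0.19  ]
 [41.9409  0.517   0.189 ]]
[ 0.5049 -0.3317  0.0322] [ 0.4914 -0.3673  0.1138]
[ 3.368 -0.373  1.088  0.119  0.26  -0.539]
0.33 [ 1.111 -0.123  0.359  0.039  0.086 -0.178]
0.67 [ 2.256 -0.25   0.729  0.08   0.174 -0.361]
```

>>> {"name": "servo_tool", "arguments": {
  "plan": [
    [0.4,-0.05,0.1,0.01,0.03,-0.06,94],
    [0.8,-0.1,0.2,0.03,0.07,-0.13,94],
    [1,-0.12,0.3,0.04,0.09,-0.18,94],
    [1,-0.12,0.3,0.04,0.09,-0.2,94]
  ]
}}

```text
time: 1.23
tool_pos: [0.2795, -0.4696, 0.1897]
ee_rot: [-3.097, -0.153, 0.665]
wrist_force: [-0.3, -0.2, -1.0]
width: 0.0938
finger_force: 0.0
```

```bash
python3 - <<'E'
from h import *
p,r=pose(.5046,-.3325,.034,69.2,25); pre=p-r.apply([0,0,.09]); p0,r0=cur(); print(p0,robot.get_obs()["joint_positions"])
print(rel(pre,r), rel(p0+.5*(pre-p0),R.from_rotvec((r*r0.inv()).as_rotvec()*.5)*r0))
E
```

```text
[ 0.2795 -0.4696  0.1897] [-1.2187  0.1407  1.3849  0.1328  1.7046 -0.3046]
[ 2.156  0.551  1.078  0.073  0.168 -0.335] [ 1.078  0.276  0.539  0.037  0.084 -0.168]
```

>>> {"name": "servo_tool", "arguments": {
  "plan": [
    [0.4,0.1,0.18,0.01,0.03,-0.06,94],
    [0.8,0.2,0.36,0.02,0.06,-0.12,94],
    [0.98,0.27,0.5,0.03,0.08,-0.17,94],
    [0.98,0.27,0.5,0.03,0.08,-0.17,94]
  ]
}}

```text
time: 1.57
tool_pos: [0.3778, -0.4246, 0.1528]
ee_rot: [-3.108, -0.29, 0.933]
wrist_force: [0.0, -0.2, -0.5]
width: 0.0939
finger_force: 0.0
```

```bash
python3 - <<'E'
from h import *
p,r=pose(.5046,-.3325,.034,69.2,25); pre=p-r.apply([0,0,.09]); p0,r0=cur(); print(p0,robot.get_obs()["joint_positions"])
print(rel(pre,r), rel(p0+.5*(pre-p0),R.from_rotvec((r*r0.inv()).as_rotvec()*.5)*r0))
E
```

```text
[ 0.3778 -0.4246  0.1528] [-1.0878  0.2399  1.3624  0.2466  1.6955 -0.4432]
[ 0.978  0.595  0.679  0.041  0.09  -0.165] [ 0.489  0.297  0.339  0.02   0.045 -0.083]
```

>>> {"name": "servo_tool", "arguments": {
  "plan": [
    [0.3,0.18,0.2,0.01,0.03,-0.05,60],
    [0.6,0.36,0.42,0.02,0.06,-0.1,50],
    [0.9,0.54,0.62,0.04,0.09,-0.16,50],
    [0.97,0.58,0.66,0.04,0.09,-0.165,50],
    [0.97,0.58,0.66,0.04,0.09,-0.165,50],
    [0.97,0.58,0.66,0.04,0.09,-0.165,50],
    [0.97,0.58,0.66,0.04,0.09,-0.165,50]
  ]
}}

```text
time: 2.15
tool_pos: [0.4864, -0.3725, 0.1202]
ee_rot: [3.136, -0.428, 1.201]
wrist_force: [-0.1, 0.4, 0.8]
width: 0.0518
finger_force: 0.0
```

```bash
python3 - <<'E'
from h import *
p,r=pose(.5046,-.3325,.034,69.2,25); p0,r0=cur(); print(p0,robot.get_obs()["joint_positions"])
print(rel(p,r))
a=snap("top","t1");b=snap("side","s1")
A=cv2.resize(a[190:280,290:390],None,fx=4,fy=4,interpolation=cv2.INTER_CUBIC)
B=cv2.resize(b[228:318,212:312],None,fx=4,fy=4,interpolation=cv2.INTER_CUBIC)
cv2.imwrite("pics/z1.png",np.hstack([A,B])[:,:,::-1])
# where the fingertips' midpoint projects now
for c in("top","side"): print(c,w2px(c,[p0,p0+r0.apply([0,0,.017]),p0+r0.apply([0,0,.1])]))
E
```

```text
[ 0.4864 -0.3725  0.1202] [-0.9415  0.3922  1.2655  0.3631  1.7112 -0.5608]
[ 0.042  0.02   0.987  0.005  0.006 -0.004]
top [[379.0072 233.4991]
 [375.434  232.4706]
 [359.0758 227.7624]]
side [[268.3247 281.1732]
 [267.8756 283.3496]
 [265.9031 292.9114]]
```

View pics/z1.png

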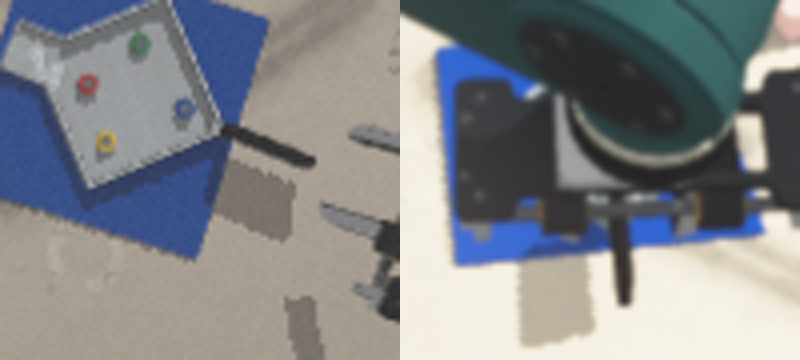

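The zoom shows the open fingertips at (352,130) and (325,208), straddling the handle's line, with the handle end at (313,160). They are aligned, so I advance.

>>> {"name": "servo_tool", "arguments": {
  "plan": [
    [0.02,0.01,0.3,0,0,0,50],
    [0.04,0.02,0.6,0.005,0.006,-0.004,50],
    [0.04,0.02,0.85,0.005,0.006,-0.004,50],
    [0.04,0.02,0.98,0.005,0.006,-0.004,50],
    [0.04,0.02,0.98,0.005,0.006,-0.004,50]
  ]
}}

```text
time: 2.67
tool_pos: [0.5038, -0.3288, 0.029]
ee_rot: [-3.135, -0.442, 1.207]
wrist_force: [-0.0, -0.8, -0.2]
width: 0.0498
finger_force: 0.0
```

>>> {"name": "servo_tool", "arguments": {
  "plan": [
    [0,0,0,0,0,0,30],
    [0,0,0,0,0,0,16],
    [0,0,0,0,0,0,8],
    [0,0,0,0,0,0,2],
    [0,0,0,0,0,0,0],
    [0,0,0,0,0,0,0],
    [0,0,0,0,0,0,0],
    [0,0,0,0,0,0,0]
  ]
}}

```text
time: 3.33
tool_pos: [0.5058, -0.331, 0.0319]
ee_rot: [3.141, -0.439, 1.21]
wrist_force: [-0.5, -0.5, 1.6]
width: 0.0097
finger_force: 30.0
```

```bash
python3 - <<'E'
from h import *
p,r=pose(.5046,-.3325,.034,69.2,25); o=robot.get_obs();p0,r0=cur(); print(p0,p,rel(p,r),o)
l=r0.inv().apply([0,0,.1])/.1; print("up 0.1",l)
E
```

```text
[ 0.5058 -0.331   0.0319] [ 0.5049 -0.3317  0.0322] [-0.008 -0.006 -0.006 -0.    -0.002  0.001] {'time': 3.3333, 'joint_positions': array([-0.8813,  0.4375,  1.3923,  0.378 ,  1.5429, -0.5755]), 'qvel': array([-0.0002, -0.0001,  0.0008, -0.002 ,  0.0011, -0.    ]), 'joint_torque': array([  0.4122, -43.4734, -25.4021,   1.466 ,   0.9972,   0.0097]), 'tool_pos': array([ 0.5058, -0.331 ,  0.0319]), 'ee_rot': array([ 3.1412, -0.439 ,  1.2101]), 'wrist_force': array([-0.5141, -0.4586,  1.642 ]), 'wrist_torque': array([-0.177 ,  0.0149,  0.0102]), 'finger_force': 29.998779594898224, 'width': 0.009657058061305925}
up 0.1 [ 0.425   0.0004 -0.9052]
```

>>> {"name": "servo_tool", "arguments": {
  "plan": [
    [0.02,0,-0.045,0,0,0,0],
    [0.05,0,-0.11,0,0,0,0],
    [0.09,0,-0.19,0,0,0,0],
    [0.14,0,-0.3,0,0,0,0],
    [0.19,0,-0.41,0,0,0,0],
    [0.24,0,-0.51,0,0,0,0],
    [0.28,0,-0.6,0,0,0,0],
    [0.3,0,-0.64,0,0,0,0],
    [0.3,0,-0.64,0,0,0,0],
    [0.3,0,-0.64,0,0,0,0]
  ]
}}

```text
time: 4.17
tool_pos: [0.5056, -0.3309, 0.1024]
ee_rot: [-3.141, -0.439, 1.21]
wrist_force: [-0.8, 0.7, -1.6]
width: 0.0093
finger_force: 30.0
```

```bash
python3 - <<'E'
from h import *
p0,r0=cur(); print(p0,robot.get_obs())
a=snap("top","t2");b=snap("side","s2")
A=cv2.resize(a[160:260,270:370],None,fx=4,fy=4,interpolation=cv2.INTER_CUBIC)
B=cv2.resize(b[190:290,212:312],None,fx=4,fy=4,interpolation=cv2.INTER_CUBIC)
Z=np.hstack([A,B]).copy()
# overlay expected tray if level & rigid
d=R.from_euler("z",69.3,degrees=True); gp=p0-r0.apply([0,0,.002]); org=gp-d.apply([-.12,0,.03]); print("org",org)
q=[(0,.0834,.016),(0,-.0834,.016),(-.0834,0,.016),(.1,.021,.01),(.1,-.021,.01)]
for c,(x,y),ox in(("top",(270,160),0),("side",(212,190),400)):
    for u in w2px(c,[org+d.apply(k) for k in q]):
        cv2.drawMarker(Z,(int((u[0]-x+.4)*4+ox),int((u[1]-y+.4)*4)),(255,0,255),0,10,1)
cv2.imwrite("pics/z2.png",Z[:,:,::-1])
E
```

```text
[ 0.5056 -0.3309  0.1024] {'time': 4.1667, 'joint_positions': array([-0.8813,  0.377 ,  1.326 ,  0.3791,  1.6612, -0.5285]), 'qvel': array([-0.0021,  0.0164,  0.0203, -0.0018, -0.0019, -0.0013]), 'joint_torque': array([  0.0249, -45.4525, -29.1282,   1.969 ,   1.1539,   0.0132]), 'tool_pos': array([ 0.5056, -0.3309,  0.1024]), 'ee_rot': array([-3.1414, -0.4388,  1.2099]), 'wrist_force': array([-0.8048,  0.723 , -1.5809]), 'wrist_torque': array([-0.5468,  0.1701,  0.0255]), 'finger_force': 29.99774068593979, 'width': 0.009291672174170488}
org [ 0.5477 -0.2194  0.0742]
```

View pics/z2.png

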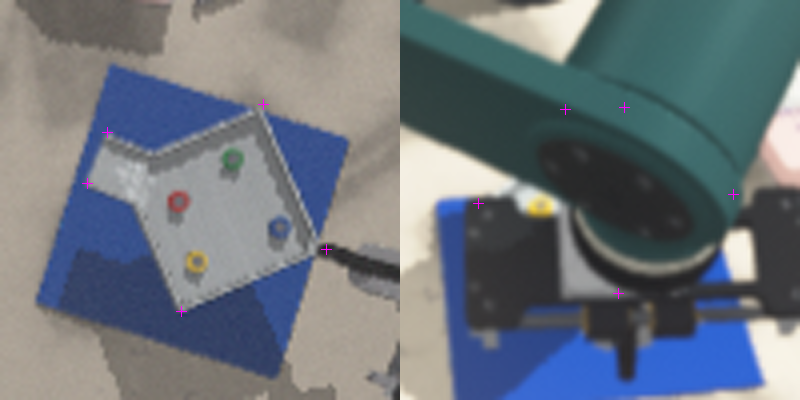

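The tray is lifted with all four caps still in place, and its corners lie within a few mm of the rigid-level prediction. I carry it smoothly towards the pot, with a little extra height.

>>> {"name": "servo_tool", "arguments": {
  "plan": [
    [0.013,-0.01,0.005,0,0,0,0],
    [0.051,-0.039,0.02,0,0,0,0],
    [0.111,-0.084,0.043,0,0,0,0],
    [0.19,-0.144,0.074,0,0,0,0],
    [0.281,-0.213,0.11,0,0,0,0],
    [0.38,-0.288,0.149,0,0,0,0],
    [0.478,-0.363,0.187,0,0,0,0],
    [0.57,-0.432,0.223,0,0,0,0],
    [0.648,-0.492,0.254,0,0,0,0],
    [0.708,-0.537,0.277,0,0,0,0],
    [0.746,-0.566,0.292,0,0,0,0],
    [0.76,-0.576,0.297,0,0,0,0]
  ]
}}

```text
time: 5.27
tool_pos: [0.4802, -0.2333, 0.1078]
ee_rot: [-3.141, -0.439, 1.21]
wrist_force: [0.4, 0.6, -1.7]
width: 0.0096
finger_force: 30.0
```

>>> {"name": "servo_tool", "arguments": {
  "plan": [
    [0.013,-0.01,0.005,0,0,0,0],
    [0.051,-0.039,0.02,0,0,0,0],
    [0.111,-0.084,0.043,0,0,0,0],
    [0.19,-0.144,0.074,0,0,0,0],
    [0.281,-0.213,0.11,0,0,0,0],
    [0.38,-0.288,0.149,0,0,0,0],
    [0.478,-0.363,0.187,0,0,0,0],
    [0.57,-0.432,0.223,0,0,0,0],
    [0.648,-0.492,0.254,0,0,0,0],
    [0.708,-0.537,0.277,0,0,0,0],
    [0.746,-0.566,0.292,0,0,0,0],
    [0.76,-0.576,0.297,0,0,0,0]
  ]
}}

```text
time: 6.27
tool_pos: [0.455, -0.1369, 0.1132]
ee_rot: [-3.141, -0.439, 1.211]
wrist_force: [-0.3, -0.1, -2.8]
width: 0.0098
finger_force: 30.0
```

```bash
cat >> h.py <<'E'
Q=[(0,.0834,.016),(0,-.0834,.016),(-.0834,0,.016),(.1,.021,.01),(.1,-.021,.01)]
def tray(yaw=69.3,tip=0):  # predicted tray origin & rot from the grip
    p0,r0=cur(); gp=p0-r0.apply([0,0,.002]); d=R.from_euler("z",yaw,degrees=True)*R.from_euler("y",tip,degrees=True)
    return gp-d.apply([-.12,0,.03]),d
def view(name,wt,ws,yaw=69.3,tip=0,pot=(.5175,.190)):
    org,d=tray(yaw,tip); im=[]
    th=np.linspace(0,6.283,9)[:-1]
    for c,(x,y) in(("top",wt),("side",ws)):
        a=snap(c,name+c); Z=cv2.resize(a[y:y+100,x:x+100],None,fx=4,fy=4,interpolation=cv2.INTER_CUBIC)
        for L,col in(([org+d.apply(k) for k in Q],(255,0,255)),(np.c_[pot[0]+.043*np.cos(th),pot[1]+.043*np.sin(th),0*th+.06],(255,255,0))):
            for u in w2px(c,L): cv2.drawMarker(Z,(int((u[0]-x+.4)*4),int((u[1]-y+.4)*4)),col,0,10,1)
        im.append(Z)
    cv2.imwrite(f"pics/{name}.png",np.hstack(im)[:,:,::-1])
E
python3 - <<'E'
from h import *
print(robot.get_obs(),tray()[0])
p0,r0=cur(); t=np.array([.4723,.0703,.089]); print(r0.inv().apply(t-tray()[0])/.1)
E
```

```text
{'time': 6.2667, 'joint_positions': array([-0.7039,  0.0196,  1.7265,  0.4119,  1.5544, -0.3838]), 'qvel': array([ 0.0162, -0.0195,  0.0173, -0.0004, -0.0143,  0.0196]), 'joint_torque': array([  0.0958, -29.3733, -28.3791,   2.1062,   0.8733,   0.017 ]), 'tool_pos': array([ 0.455 , -0.1369,  0.1132]), 'ee_rot': array([-3.1412, -0.4392,  1.2106]), 'wrist_force': array([-0.2932, -0.1191, -2.8095]), 'wrist_torque': array([-0.5046,  0.0692, -0.0104]), 'finger_force': 29.99776929616928, 'width': 0.009774250819414087} [ 0.4972 -0.0254  0.085 ]
[ 0.7483 -0.5698  0.3079]
```

>>> {"name": "servo_tool", "arguments": {
  "plan": [
    [0.013,-0.01,0.005,0,0,0,0],
    [0.051,-0.039,0.021,0,0,0,0],
    [0.11,-0.083,0.045,0,0,0,0],
    [0.187,-0.143,0.077,0,0,0,0],
    [0.277,-0.211,0.114,0,0,0,0],
    [0.375,-0.285,0.154,0,0,0,0],
    [0.472,-0.359,0.194,0,0,0,0],
    [0.562,-0.427,0.231,0,0,0,0],
    [0.64,-0.487,0.263,0,0,0,0],
    [0.7,-0.532,0.287,0,0,0,0],
    [0.737,-0.56,0.303,0,0,0,0],
    [0.75,-0.57,0.308,0,0,0,0]
  ]
}}

```text
time: 7.27
tool_pos: [0.4302, -0.041, 0.1172]
ee_rot: [-3.141, -0.439, 1.211]
wrist_force: [-0.3, -0.6, -1.0]
width: 0.01
finger_force: 30.0
```

>>> {"name": "servo_tool", "arguments": {
  "plan": [
    [0,0,0,0,0,0,0],
    [0,0,0,0,0,0,0],
    [0,0,0,0,0,0,0]
  ]
}}

```text
time: 7.52
tool_pos: [0.4307, -0.0423, 0.1171]
ee_rot: [-3.141, -0.439, 1.209]
wrist_force: [0.5, 0.2, -1.4]
width: 0.0099
finger_force: 30.0
```

```bash
python3 - <<'E'
from h import *
print(robot.get_obs(),tray()[0]); view("z3",(170,160),(170,150))
E
```

```text
{'time': 7.5167, 'joint_positions': array([-0.5664, -0.1398,  1.8686,  0.43  ,  1.5142, -0.2518]), 'qvel': array([-0.0016,  0.002 ,  0.    ,  0.0007,  0.0002,  0.0002]), 'joint_torque': array([  0.1198, -22.9184, -28.8394,   2.1695,   0.5845,   0.0069]), 'tool_pos': array([ 0.4307, -0.0423,  0.1171]), 'ee_rot': array([-3.141 , -0.4392,  1.2092]), 'wrist_force': array([ 0.4776,  0.1674, -1.3993]), 'wrist_torque': array([-0.5555,  0.1584, -0.042 ]), 'finger_force': 29.997727274894714, 'width': 0.009877748056189035} [0.4728 0.0692 0.0889]
```

View pics/z3.png

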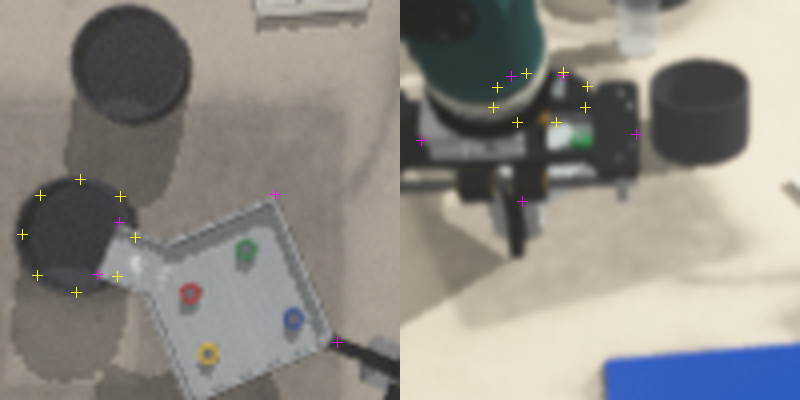

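Top view: the spout end (100,275)/(118,225) lies over the pot's mouth as predicted, and the caps are in place. Lowering now.

>>> {"name": "servo_tool", "arguments": {
  "plan": [
    [-0.013,0,0.027,0,0,0,0],
    [-0.034,0,0.072,0,0,0,0],
    [-0.06,0,0.127,0,0,0,0],
    [-0.081,0,0.172,0,0,0,0],
    [-0.094,0,0.199,0,0,0,0],
    [-0.094,0,0.199,0,0,0,0],
    [-0.094,0,0.199,0,0,0,0]
  ]
}}

```text
time: 8.2
tool_pos: [0.4303, -0.0417, 0.0947]
ee_rot: [-3.14, -0.44, 1.209]
wrist_force: [0.0, 0.5, -1.8]
width: 0.0099
finger_force: 30.0
```

>>> {"name": "servo_tool", "arguments": {
  "plan": [
    [-0.004,0,0.009,0,0,0,0],
    [-0.009,0,0.018,0,0,0,0],
    [-0.013,0,0.027,0,0,0,0],
    [-0.013,0,0.027,0,0,0,0]
  ]
}}

```text
time: 8.53
tool_pos: [0.4305, -0.0419, 0.0921]
ee_rot: [-3.141, -0.439, 1.21]
wrist_force: [0.4, 0.3, -2.8]
width: 0.0099
finger_force: 30.0
```

```bash
python3 - <<'E'
from h import *
o=robot.get_obs(); print(tray()[0],o["wrist_force"],o["wrist_torque"],o["ee_rot"])
E
```

```text
[0.4726 0.0696 0.0639] [ 0.4294  0.2668 -2.7988] [-0.5123  0.0823 -0.0045] [-3.141  -0.4393  1.2098]
```

>>> {"name": "servo_tool", "arguments": {
  "plan": [
    [-0.004,0,0.009,0,0,0,0],
    [-0.009,0,0.018,0,0,0,0],
    [-0.009,0,0.018,0,0,0,0],
    [-0.009,0,0.018,0,0,0,0]
  ]
}}

```text
time: 8.87
tool_pos: [0.4304, -0.0419, 0.09]
ee_rot: [-3.141, -0.439, 1.21]
wrist_force: [0.1, -0.1, -1.1]
width: 0.01
finger_force: 30.0
```

```bash
python3 - <<'E'
from h import *
o=robot.get_obs(); print(tray()[0],o["wrist_force"],o["wrist_torque"],o["ee_rot"])
E
```

```text
[0.4725 0.0695 0.0619] [ 0.0589 -0.1368 -1.0808] [-0.5273  0.1275 -0.0278] [-3.1408 -0.4394  1.2096]
```

>>> {"name": "servo_tool", "arguments": {
  "plan": [
    [-0.004,0,0.009,0,0,0,0],
    [-0.006,0,0.014,0,0,0,0],
    [-0.006,0,0.014,0,0,0,0],
    [-0.006,0,0.014,0,0,0,0]
  ]
}}

```text
time: 9.2
tool_pos: [0.4304, -0.0419, 0.0885]
ee_rot: [-3.141, -0.439, 1.21]
wrist_force: [-0.1, -0.6, -2.2]
width: 0.0099
finger_force: 30.0
```

```bash
python3 - <<'E'
from h import *
o=robot.get_obs(); print(tray()[0],o["wrist_force"],o["wrist_torque"],o["ee_rot"])
E
```

```text
[0.4726 0.0696 0.0604] [-0.0932 -0.6272 -2.2091] [-0.4919  0.1027 -0.0195] [-3.1408 -0.4394  1.2097]
```

>>> {"name": "servo_tool", "arguments": {
  "plan": [
    [-0.003,0,0.006,0,0,0,0],
    [-0.004,0,0.009,0,0,0,0],
    [-0.004,0,0.009,0,0,0,0],
    [-0.004,0,0.009,0,0,0,0]
  ]
}}

```text
time: 9.53
tool_pos: [0.4307, -0.0419, 0.0878]
ee_rot: [-3.141, -0.44, 1.21]
wrist_force: [0.2, 0.4, -1.6]
width: 0.0097
finger_force: 30.0
```

```bash
python3 - <<'E'
from h import *
o=robot.get_obs(); print(tray()[0],o["wrist_force"],o["wrist_torque"],o["ee_rot"])
E
```

```text
[0.4728 0.0696 0.0596] [ 0.1547  0.3866 -1.5627] [-0.2875  0.0169  0.0388] [-3.1413 -0.4397  1.2098]
```

>>> {"name": "servo_tool", "arguments": {
  "plan": [
    [-0.003,0,0.006,0,0,0,0],
    [-0.004,0,0.009,0,0,0,0],
    [-0.004,0,0.009,0,0,0,0],
    [-0.004,0,0.009,0,0,0,0]
  ]
}}

```text
time: 9.87
tool_pos: [0.4308, -0.0419, 0.0871]
ee_rot: [3.142, -0.44, 1.21]
wrist_force: [-1.0, -1.3, 2.7]
width: 0.0097
finger_force: 30.0
```

```bash
python3 - <<'E'
from h import *
o=robot.get_obs(); print(tray()[0],o["wrist_force"],o["wrist_torque"],o["ee_rot"])
E
```

```text
[0.4729 0.0696 0.0589] [-0.9559 -1.3046  2.728 ] [ 0.1273 -0.0946  0.0771] [ 3.1415 -0.4399  1.2099]
```

```bash
cat >> h.py <<'E'
def tiprows(th,pz,px=.087,th0=0,n=None,shift=(0,0,0),roll=0,roll0=0,yaw=69.3):
    """rows tipping from th0 (now) through list th, pivot (px,0,0) in tray, its height to pz; shift: world move of pivot"""
    p0,r0=cur(); f=lambda t,q: R.from_euler("z",yaw,degrees=True)*R.from_euler("y",t,degrees=True)*R.from_euler("x",q,degrees=True)
    d0=f(th0,roll0); gp=p0-r0.apply([0,0,.002]); org=gp-d0.apply([-.12,0,.03]); piv=org+d0.apply([px,0,0])
    print("pivot",piv); tgt=piv.copy(); tgt[2]=pz; tgt=tgt+np.array(shift); out=[]
    for i,t in enumerate(th):
        k=min(1,(i+1)/4); q=roll0+(roll-roll0)*(i+1)/len(th)
        d=f(t,q); rr=d*d0.inv()*r0; P_=piv+k*(tgt-piv)
        tcp=P_+d.apply(np.array([-.12-px,0,.03]))+rr.apply([0,0,.002])
        out.append(list(map(float,rel(tcp,rr,p0,r0))) + [0])
    print(out)
E
python3 - <<'E'
from h import *
tiprows([.5,1.5,3,5,7,9,11,12.5,14,15,16,16],.0596)
E
```

```text
pivot [0.5037 0.151  0.0589]
[[0.011, 0.0, -0.017, 0.0, -0.006, 0.0, 0], [0.032, 0.0, -0.049, 0.0, -0.017, 0.0, 0], [0.064, 0.0, -0.095, 0.0, -0.033, 0.0, 0], [0.109, 0.0, -0.154, 0.0, -0.056, 0.0, 0], [0.154, 0.0, -0.211, 0.0, -0.078, 0.0, 0], [0.202, 0.0, -0.266, 0.0, -0.1, 0.0, 0], [0.251, 0.0, -0.319, 0.0, -0.122, 0.0, 0], [0.29, 0.0, -0.358, 0.0, -0.139, 0.0, 0], [0.329, 0.0, -0.395, 0.0, -0.156, 0.0, 0], [0.356, 0.0, -0.42, 0.0, -0.167, 0.0, 0], [0.383, 0.0, -0.444, 0.0, -0.178, 0.0, 0], [0.383, 0.0, -0.444, 0.0, -0.178, 0.0, 0]]
```

Contact shows at about 3 N with the tray level. Now I tip about the resting edge.

>>> {"name": "servo_tool", "arguments": {
  "plan": [
    [0.011,0,-0.017,0,-0.006,0,0],
    [0.032,0,-0.049,0,-0.017,0,0],
    [0.064,0,-0.095,0,-0.033,0,0],
    [0.109,0,-0.154,0,-0.056,0,0],
    [0.154,0,-0.211,0,-0.078,0,0],
    [0.202,0,-0.266,0,-0.1,0,0],
    [0.251,0,-0.319,0,-0.122,0,0],
    [0.29,0,-0.358,0,-0.139,0,0],
    [0.329,0,-0.395,0,-0.156,0,0],
    [0.356,0,-0.42,0,-0.167,0,0],
    [0.383,0,-0.444,0,-0.178,0,0],
    [0.383,0,-0.444,0,-0.178,0,0]
  ]
}}

```text
time: 10.87
tool_pos: [0.4367, -0.0265, 0.1441]
ee_rot: [3.14, -0.159, 1.212]
wrist_force: [-0.7, -0.5, 0.6]
width: 0.0101
finger_force: 30.0
```

```bash
python3 - <<'E'
from h import *
o=robot.get_obs(); print(o["wrist_force"],o["wrist_torque"],o["ee_rot"],o["joint_positions"])
a=snap("top","t4")
for n in(1,2,3,4): print([(round(q["conf"],2),np.round(q["extent"][:2])) for q in robot.find_in(f"cap{n}_c","top")[:2]])
tiprows([16.5,17.5,19,20.5,22,23.5,25,26.5,28,29,30,30],.0596,th0=16)
E
```

```text
[-0.7409 -0.5061  0.6   ] [ 0.2284 -0.1242 -0.016 ] [ 3.1403 -0.1592  1.2117] [-0.3134 -0.1662  1.7797  0.1592  1.5202  0.0384]
[(0.5, array([225., 235.]))]
[]
[]
[(0.3, array([293., 146.]))]
pivot [0.5034 0.1511 0.0589]
[[0.01, -0.0, -0.017, -0.0, -0.006, 0.0, 0], [0.031, -0.0, -0.049, -0.0, -0.017, 0.0, 0], [0.063, -0.0, -0.095, -0.0, -0.033, 0.0, 0], [0.095, -0.0, -0.14, -0.0, -0.05, 0.0, 0], [0.129, -0.0, -0.183, -0.0, -0.067, 0.0, 0], [0.164, -0.0, -0.225, -0.0, -0.083, 0.0, 0], [0.2, -0.0, -0.266, -0.0, -0.1, 0.0, 0], [0.237, -0.0, -0.306, -0.0, -0.117, 0.0, 0], [0.275, -0.0, -0.345, -0.0, -0.133, 0.0, 0], [0.301, -0.0, -0.37, -0.0, -0.144, 0.0, 0], [0.327, -0.0, -0.395, -0.0, -0.156, 0.0, 0], [0.327, -0.0, -0.395, -0.0, -0.156, 0.0, 0]]
```

>>> {"name": "servo_tool", "arguments": {
  "plan": [
    [0.01,0,-0.017,0,-0.006,0,0],
    [0.031,0,-0.049,0,-0.017,0,0],
    [0.063,0,-0.095,0,-0.033,0,0],
    [0.095,0,-0.14,0,-0.05,0,0],
    [0.129,0,-0.183,0,-0.067,0,0],
    [0.164,0,-0.225,0,-0.083,0,0],
    [0.2,0,-0.266,0,-0.1,0,0],
    [0.237,0,-0.306,0,-0.117,0,0],
    [0.275,0,-0.345,0,-0.133,0,0],
    [0.301,0,-0.37,0,-0.144,0,0],
    [0.327,0,-0.395,0,-0.156,0,0],
    [0.327,0,-0.395,0,-0.156,0,0]
  ]
}}

```text
time: 12.12
tool_pos: [0.4457, -0.0021, 0.1877]
ee_rot: [3.141, 0.086, 1.211]
wrist_force: [0.3, -0.2, 0.8]
width: 0.0098
finger_force: 30.0
```

```bash
python3 - <<'E'
from h import *
o=robot.get_obs(); print(o["wrist_force"],o["wrist_torque"],o["ee_rot"],o["joint_positions"])
view("z5",(170,160),(160,130),tip=30)
tiprows([31,32,33,34,35,36,37,38,39,40,40,40],.0596,th0=30)
E
```

```text
[ 0.3316 -0.1943  0.8262] [ 0.3851 -0.2812 -0.0033] [3.1415 0.0862 1.2114] [-0.0701 -0.1134  1.6401 -0.0828  1.6392  0.2846]
pivot [0.5036 0.1514 0.0597]
[[0.02, 0.0, -0.03, 0.0, -0.011, 0.0, 0], [0.041, 0.0, -0.06, 0.0, -0.022, 0.0, 0], [0.062, 0.0, -0.089, 0.0, -0.033, 0.0, 0], [0.083, 0.0, -0.118, 0.0, -0.044, 0.0, 0], [0.105, 0.0, -0.147, 0.0, -0.056, 0.0, 0], [0.128, 0.0, -0.175, 0.0, -0.067, 0.0, 0], [0.151, 0.0, -0.203, 0.0, -0.078, 0.0, 0], [0.175, 0.0, -0.231, 0.0, -0.089, 0.0, 0], [0.199, 0.0, -0.258, 0.0, -0.1, 0.0, 0], [0.223, 0.0, -0.285, 0.0, -0.111, 0.0, 0], [0.223, 0.0, -0.285, 0.0, -0.111, 0.0, 0], [0.223, 0.0, -0.285, 0.0, -0.111, 0.0, 0]]
```

View pics/z5.png

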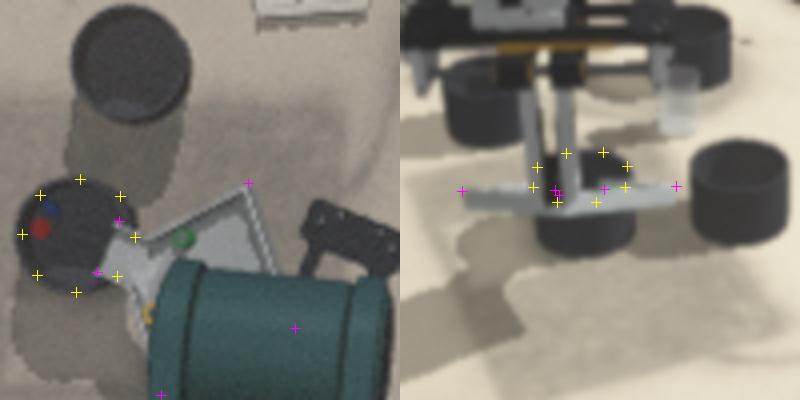

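Red and blue are in the pot at (42,228) and (52,210). Green (183,238) and yellow (150,313) are still rubbing along the walls, so I tip further.

>>> {"name": "servo_tool", "arguments": {
  "plan": [
    [0.02,0,-0.03,0,-0.011,0,0],
    [0.041,0,-0.06,0,-0.022,0,0],
    [0.062,0,-0.089,0,-0.033,0,0],
    [0.083,0,-0.118,0,-0.044,0,0],
    [0.105,0,-0.147,0,-0.056,0,0],
    [0.128,0,-0.175,0,-0.067,0,0],
    [0.151,0,-0.203,0,-0.078,0,0],
    [0.175,0,-0.231,0,-0.089,0,0],
    [0.199,0,-0.258,0,-0.1,0,0],
    [0.223,0,-0.285,0,-0.111,0,0],
    [0.223,0,-0.285,0,-0.111,0,0],
    [0.223,0,-0.285,0,-0.111,0,0]
  ]
}}

```text
time: 13.22
tool_pos: [0.4543, 0.0208, 0.2135]
ee_rot: [-3.141, 0.259, 1.211]
wrist_force: [0.7, 1.5, 0.5]
width: 0.0098
finger_force: 30.0
```

```bash
python3 - <<'E'
from h import *
o=robot.get_obs(); print(o["wrist_force"],o["wrist_torque"],o["ee_rot"],o["joint_positions"])
view("z6",(170,160),(160,130),tip=40)
def rg(c,x0,y0):
    hsv=cv2.cvtColor(cv2.imread(f"pics/z6{c}.png"),cv2.COLOR_BGR2HSV)[y0:y0+100,x0:x0+100]
    for n,h in(("red",(0,6)),("yel",(18,32)),("grn",(50,80)),("blu",(108,120))):
        ys,xs=np.nonzero(cv2.inRange(hsv,(h[0],110,40),(h[1],255,255))); print(c,n,len(xs),(4*np.median(xs),4*np.median(ys)) if len(xs) else "")
rg("top",170,160); rg("side",160,130)
tiprows([41,42,43,44,45,46,47,48,48,48,48,48],.0596,th0=40)
E
```

```text
[0.6808 1.5149 0.4845] [ 0.7674 -0.3893 -0.0078] [-3.1409  0.2595  1.2111] [ 0.0905 -0.0309  1.5314 -0.2367  1.7516  0.4205]
top red 0 
top yel 0 
top grn 0 
top blu 7 (np.float64(48.0), np.float64(204.0))
side red 0 
side yel 0 
side grn 0 
side blu 0 
pivot [0.5035 0.1514 0.0594]
[[0.02, 0.0, -0.031, 0.0, -0.011, 0.0, 0], [0.04, 0.0, -0.061, 0.0, -0.022, 0.0, 0], [0.061, 0.0, -0.092, 0.0, -0.033, 0.0, 0], [0.083, 0.0, -0.121, 0.0, -0.044, 0.0, 0], [0.105, 0.0, -0.15, 0.0, -0.056, 0.0, 0], [0.127, 0.0, -0.179, 0.0, -0.067, 0.0, 0], [0.15, 0.0, -0.207, 0.0, -0.078, 0.0, 0], [0.174, 0.0, -0.234, 0.0, -0.089, 0.0, 0], [0.174, 0.0, -0.234, 0.0, -0.089, 0.0, 0], [0.174, 0.0, -0.234, 0.0, -0.089, 0.0, 0], [0.174, 0.0, -0.234, 0.0, -0.089, 0.0, 0], [0.174, 0.0, -0.234, 0.0, -0.089, 0.0, 0]]
```

View pics/z6.png

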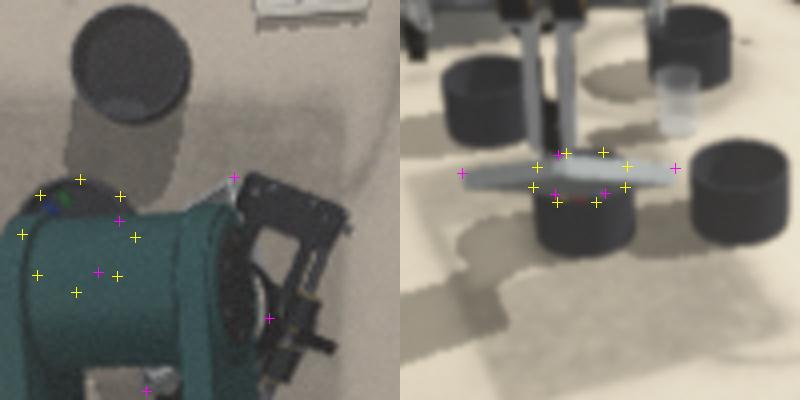

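Green has joined blue in the pot at (65,197) and the pot has not moved; yellow is hidden. I tip a bit more and then come back to look.

>>> {"name": "servo_tool", "arguments": {
  "plan": [
    [0.021,0,-0.033,0,-0.011,0,0],
    [0.042,0,-0.064,0,-0.022,0,0],
    [0.063,0,-0.096,0,-0.033,0,0],
    [0.085,0,-0.125,0,-0.044,0,0],
    [0.107,0,-0.154,0,-0.056,0,0],
    [0.129,0,-0.183,0,-0.067,0,0],
    [0.152,0,-0.211,0,-0.078,0,0],
    [0.176,0,-0.238,0,-0.089,0,0],
    [0.176,0,-0.238,0,-0.089,0,0],
    [0.176,0,-0.238,0,-0.089,0,0],
    [0.176,0,-0.238,0,-0.089,0,0],
    [0.176,0,-0.238,0,-0.089,0,0]
  ]
}}

```text
time: 14.32
tool_pos: [0.4622, 0.042, 0.232]
ee_rot: [-3.141, 0.399, 1.21]
wrist_force: [-0.2, 1.8, -1.7]
width: 0.0096
finger_force: 30.0
```

```bash
python3 - <<'E'
from h import *
o=robot.get_obs(); print(o["wrist_force"],o["wrist_torque"],o["ee_rot"],o["joint_positions"])
tiprows([46,43,40,37,34,31,28,25,22,20,19,18],.0605,th0=48)
E
```

```text
[-0.2081  1.7582 -1.6588] [ 0.8001 -0.3401 -0.0315] [-3.1406  0.3987  1.2104] [ 0.2043  0.0547  1.4381 -0.348   1.8544  0.5014]
pivot [0.5035 0.1515 0.06  ]
[[-0.039, 0.0, 0.06, -0.0, 0.022, -0.0, 0], [-0.093, 0.0, 0.154, -0.0, 0.056, -0.0, 0], [-0.142, 0.0, 0.25, -0.0, 0.089, -0.0, 0], [-0.186, 0.0, 0.349, -0.0, 0.122, -0.0, 0], [-0.224, 0.0, 0.451, -0.0, 0.156, -0.0, 0], [-0.257, 0.0, 0.555, -0.0, 0.189, -0.0, 0], [-0.284, 0.0, 0.661, -0.0, 0.222, -0.0, 0], [-0.305, 0.0, 0.767, -0.0, 0.256, -0.0, 0], [-0.321, 0.0, 0.875, -0.0, 0.289, -0.0, 0], [-0.329, 0.0, 0.947, -0.0, 0.311, -0.0, 0], [-0.332, 0.0, 0.984, -0.0, 0.322, -0.0, 0], [-0.334, 0.0, 1.02, -0.0, 0.333, -0.0, 0]]
```

>>> {"name": "servo_tool", "arguments": {
  "plan": [
    [-0.039,0,0.06,0,0.022,0,0],
    [-0.093,0,0.154,0,0.056,0,0],
    [-0.142,0,0.25,0,0.089,0,0],
    [-0.186,0,0.349,0,0.122,0,0],
    [-0.224,0,0.451,0,0.156,0,0],
    [-0.257,0,0.555,0,0.189,0,0],
    [-0.284,0,0.661,0,0.222,0,0],
    [-0.305,0,0.767,0,0.256,0,0],
    [-0.321,0,0.875,0,0.289,0,0],
    [-0.329,0,0.947,0,0.311,0,0],
    [-0.329,0,0.947,0,0.311,0,0]
  ]
}}

```text
time: 15.23
tool_pos: [0.4359, -0.0231, 0.1557]
ee_rot: [-3.136, -0.087, 1.205]
wrist_force: [-0.4, -0.3, -1.8]
width: 0.0098
finger_force: 30.0
```

```bash
python3 - <<'E'
from h import *
o=robot.get_obs(); print(o["wrist_force"],o["wrist_torque"],o["ee_rot"])
view("z7",(170,160),(160,130),tip=20)
tiprows([18.5,16.5,14,11.5,9,7,5,3,1.5,.5,0,0],.0610,th0=20)
E
```

```text
[-0.4012 -0.3212 -1.7596] [-0.2217 -0.0106  0.0008] [-3.1365 -0.0867  1.2053]
pivot [0.5027 0.1504 0.0605]
[[-0.029, 0.0, 0.045, 0.0, 0.017, -0.0, 0], [-0.065, 0.0, 0.106, 0.0, 0.039, -0.0, 0], [-0.108, 0.0, 0.185, 0.0, 0.067, -0.0, 0], [-0.147, 0.001, 0.266, 0.0, 0.094, -0.0, 0], [-0.182, 0.001, 0.35, 0.0, 0.122, -0.0, 0], [-0.208, 0.001, 0.418, 0.0, 0.144, -0.0, 0], [-0.232, 0.001, 0.486, 0.0, 0.167, -0.0, 0], [-0.253, 0.001, 0.556, 0.0, 0.189, -0.0, 0], [-0.267, 0.001, 0.608, 0.0, 0.206, -0.0, 0], [-0.275, 0.002, 0.644, 0.0, 0.217, -0.0, 0], [-0.279, 0.002, 0.661, 0.0, 0.222, -0.0, 0], [-0.279, 0.002, 0.661, 0.0, 0.222, -0.0, 0]]
```

View pics/z7.png

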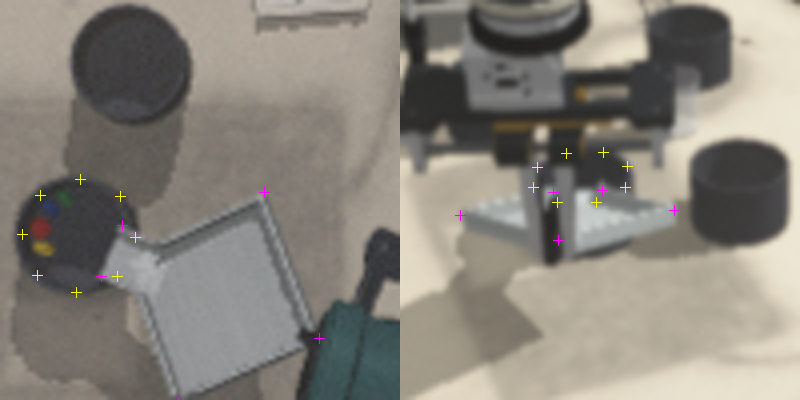

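All four caps are in the pot and the tray is empty. I lift off and level the tray.

```bash
python3 - <<'E'
from h import *
tiprows([20,19,17,14,11,8,5,2,.5,0,0,0],.095,th0=20)
E
```

```text
pivot [0.5027 0.1504 0.0605]
[[0.008, -0.0, -0.086, 0.0, 0.0, 0.0, 0], [-0.004, -0.0, -0.141, 0.0, 0.011, -0.0, 0], [-0.034, -0.0, -0.165, 0.0, 0.033, -0.0, 0], [-0.078, -0.0, -0.154, 0.0, 0.067, -0.0, 0], [-0.125, 0.0, -0.056, 0.0, 0.1, -0.0, 0], [-0.166, 0.0, 0.045, 0.0, 0.133, -0.0, 0], [-0.202, 0.001, 0.148, 0.0, 0.167, -0.0, 0], [-0.233, 0.001, 0.252, 0.0, 0.2, -0.0, 0], [-0.246, 0.001, 0.305, 0.0, 0.217, -0.0, 0], [-0.25, 0.001, 0.323, 0.0, 0.222, -0.0, 0], [-0.25, 0.001, 0.323, 0.0, 0.222, -0.0, 0], [-0.25, 0.001, 0.323, 0.0, 0.222, -0.0, 0]]
```

>>> {"name": "servo_tool", "arguments": {
  "plan": [
    [0.008,0,-0.086,0,0,0,0],
    [-0.004,0,-0.141,0,0.011,0,0],
    [-0.034,0,-0.165,0,0.033,0,0],
    [-0.078,0,-0.154,0,0.067,0,0],
    [-0.125,0,-0.056,0,0.1,0,0],
    [-0.166,0,0.045,0,0.133,0,0],
    [-0.202,0,0.148,0,0.167,0,0],
    [-0.233,0,0.252,0,0.2,0,0],
    [-0.246,0,0.305,0,0.217,0,0],
    [-0.25,0,0.323,0,0.222,0,0],
    [-0.25,0,0.323,0,0.222,0,0],
    [-0.25,0,0.323,0,0.222,0,0]
  ]
}}

```text
time: 16.33
tool_pos: [0.4313, -0.0417, 0.1245]
ee_rot: [3.14, -0.437, 1.211]
wrist_force: [0.6, 0.6, -1.8]
width: 0.0099
finger_force: 30.0
```

```bash
python3 - <<'E'
from h import *
o=robot.get_obs(); print(o["wrist_force"],o["wrist_torque"],o["ee_rot"]); 
p0,r0=cur(); org=tray()[0]; t=np.array([.540,-.210,.09]); print(org,r0.inv().apply(t-org)/.1)
E
```

```text
[ 0.595   0.6192 -1.8309] [-0.4096  0.0721  0.0063] [ 3.1402 -0.437   1.2114]
[0.4735 0.0698 0.0963] [-2.1878  1.6084 -0.9498]
```

>>> {"name": "servo_tool", "arguments": {
  "plan": [
    [-0.03,0.02,-0.013,0,0,0,0],
    [-0.11,0.08,-0.048,0,0,0,0],
    [-0.226,0.166,-0.098,0,0,0,0],
    [-0.365,0.268,-0.158,0,0,0,0],
    [-0.504,0.37,-0.219,0,0,0,0],
    [-0.62,0.456,-0.269,0,0,0,0],
    [-0.7,0.515,-0.304,0,0,0,0],
    [-0.73,0.536,-0.317,0,0,0,0]
  ]
}}

```text
time: 17.0
tool_pos: [0.4534, -0.1371, 0.1211]
ee_rot: [-3.141, -0.437, 1.208]
wrist_force: [0.1, 0.6, -1.7]
width: 0.0099
finger_force: 30.0
```

>>> {"name": "servo_tool", "arguments": {
  "plan": [
    [-0.03,0.02,-0.013,0,0,0,0],
    [-0.11,0.08,-0.048,0,0,0,0],
    [-0.226,0.166,-0.098,0,0,0,0],
    [-0.365,0.268,-0.158,0,0,0,0],
    [-0.504,0.37,-0.219,0,0,0,0],
    [-0.62,0.456,-0.269,0,0,0,0],
    [-0.7,0.515,-0.304,0,0,0,0],
    [-0.73,0.536,-0.317,0,0,0,0]
  ]
}}

```text
time: 17.67
tool_pos: [0.4751, -0.2296, 0.1187]
ee_rot: [-3.141, -0.438, 1.209]
wrist_force: [-0.1, 0.3, -1.8]
width: 0.0098
finger_force: 30.0
```

>>> {"name": "servo_tool", "arguments": {
  "plan": [
    [-0.03,0.02,-0.013,0,0,0,0],
    [-0.11,0.08,-0.048,0,0,0,0],
    [-0.226,0.166,-0.098,0,0,0,0],
    [-0.365,0.268,-0.158,0,0,0,0],
    [-0.504,0.37,-0.219,0,0,0,0],
    [-0.62,0.456,-0.269,0,0,0,0],
    [-0.7,0.515,-0.304,0,0,0,0],
    [-0.73,0.536,-0.317,0,0,0,0],
    [-0.73,0.536,-0.317,0,0,0,0],
    [-0.73,0.536,-0.317,0,0,0,0]
  ]
}}

```text
time: 18.5
tool_pos: [0.4967, -0.321, 0.1165]
ee_rot: [-3.14, -0.438, 1.21]
wrist_force: [0.2, -0.6, -1.0]
width: 0.0103
finger_force: 30.0
```

```bash
python3 - <<'E'
from h import *
o=robot.get_obs(); print(o["wrist_force"],o["wrist_torque"],o["ee_rot"]); 
p0,r0=cur(); org=tray()[0]; print(org)
for z in(.012,.0045): print(r0.inv().apply(np.array([.540,-.210,z])-org)/.1)
E
```

```text
[ 0.1541 -0.6017 -0.9719] [-0.4315  0.0607  0.0056] [-3.1402 -0.4385  1.2099]
[ 0.5389 -0.2096  0.0884]
[-0.3242  0.0132  0.6913]
[-0.3561  0.0133  0.7592]
```

>>> {"name": "servo_tool", "arguments": {
  "plan": [
    [-0.03,0,0.06,0,0,0,0],
    [-0.09,0.005,0.18,0,0,0,0],
    [-0.16,0.01,0.33,0,0,0,0],
    [-0.23,0.013,0.49,0,0,0,0],
    [-0.29,0.013,0.62,0,0,0,0],
    [-0.324,0.013,0.691,0,0,0,0],
    [-0.335,0.013,0.714,0,0,0,0],
    [-0.346,0.013,0.736,0,0,0,0],
    [-0.354,0.013,0.752,0,0,0,0],
    [-0.354,0.013,0.752,0,0,0,0],
    [-0.354,0.013,0.752,0,0,0,0]
  ]
}}

```text
time: 19.42
tool_pos: [0.4984, -0.3227, 0.0344]
ee_rot: [3.141, -0.437, 1.21]
wrist_force: [-0.7, -0.2, -0.6]
width: 0.0101
finger_force: 30.0
```

```bash
python3 - <<'E'
from h import *
o=robot.get_obs(); print(o["wrist_force"],o["wrist_torque"],o["ee_rot"],tray()[0])
E
```

```text
[-0.6614 -0.2051 -0.6173] [-0.4048  0.049  -0.0166] [ 3.1406 -0.4371  1.2104] [ 0.5405 -0.2112  0.0062]
```

>>> {"name": "servo_tool", "arguments": {
  "plan": [
    [-0.003,0,0.006,0,0,0,0],
    [-0.005,0,0.011,0,0,0,0],
    [-0.005,0,0.011,0,0,0,0],
    [-0.005,0,0.011,0,0,0,0]
  ]
}}

```text
time: 19.75
tool_pos: [0.498, -0.3222, 0.0324]
ee_rot: [-3.141, -0.438, 1.21]
wrist_force: [-0.0, 0.1, -1.8]
width: 0.0097
finger_force: 30.0
```

```bash
python3 - <<'E'
from h import *
o=robot.get_obs(); print(o["wrist_force"],o["wrist_torque"],o["ee_rot"],tray()[0])
E
```

```text
[-0.0255  0.1415 -1.8185] [-0.4316  0.0261 -0.0063] [-3.1412 -0.4377  1.2098] [ 0.5401 -0.2108  0.0043]
```

>>> {"name": "servo_tool", "arguments": {
  "plan": [
    [-0.003,0,0.006,0,0,0,0],
    [-0.004,0,0.009,0,0,0,0],
    [-0.004,0,0.009,0,0,0,0],
    [-0.004,0,0.009,0,0,0,0]
  ]
}}

```text
time: 20.08
tool_pos: [0.4979, -0.3221, 0.0312]
ee_rot: [-3.141, -0.438, 1.21]
wrist_force: [-0.8, 0.8, -0.7]
width: 0.01
finger_force: 30.0
```

```bash
python3 - <<'E'
from h import *
o=robot.get_obs(); print(o["wrist_force"],o["wrist_torque"],o["ee_rot"],tray()[0])
E
```

```text
[-0.8034  0.8206 -0.743 ] [-0.4198  0.1019  0.047 ] [-3.1408 -0.4379  1.2097] [ 0.5401 -0.2106  0.0031]
```

>>> {"name": "servo_tool", "arguments": {
  "plan": [
    [-0.003,0,0.006,0,0,0,0],
    [-0.004,0,0.009,0,0,0,0],
    [-0.004,0,0.009,0,0,0,0],
    [-0.004,0,0.009,0,0,0,0]
  ]
}}

```text
time: 20.42
tool_pos: [0.4981, -0.3222, 0.0307]
ee_rot: [-3.141, -0.438, 1.21]
wrist_force: [-1.9, -0.6, 1.1]
width: 0.0098
finger_force: 30.0
```

```bash
python3 - <<'E'
from h import *
o=robot.get_obs(); print(o["wrist_force"],o["wrist_torque"],o["ee_rot"],tray()[0])
E
```

```text
[-1.859  -0.5674  1.0944] [-0.2385  0.1265  0.0654] [-3.1414 -0.4378  1.21  ] [ 0.5402 -0.2108  0.0026]
```

Contact is felt, so I release and back out along the tool axis.

>>> {"name": "servo_tool", "arguments": {
  "plan": [
    [0,0,0,0,0,0,14],
    [0,0,0,0,0,0,20],
    [0,0,0,0,0,0,30],
    [0,0,0,0,0,0,40],
    [0,0,0,0,0,0,40],
    [0,0,0,0,0,0,40]
  ]
}}

```text
time: 20.92
tool_pos: [0.498, -0.3221, 0.0303]
ee_rot: [-3.141, -0.438, 1.21]
wrist_force: [-0.5, 0.5, -0.2]
width: 0.0394
finger_force: 0.0
```

>>> {"name": "servo_tool", "arguments": {
  "plan": [
    [0,0,-0.05,0,0,0,40],
    [0,0,-0.2,0,0,0,40],
    [0,0,-0.4,0,0,0,40],
    [0,0,-0.65,0,0,0,40],
    [0,0,-0.9,0,0,0,40],
    [0,0,-1,0,0,0,40],
    [0,0,-1,0,0,0,40]
  ]
}}

```text
time: 21.5
tool_pos: [0.4838, -0.3641, 0.1242]
ee_rot: [3.136, -0.434, 1.211]
wrist_force: [-0.1, -1.2, -0.1]
width: 0.0399
finger_force: 0.0
```

>>> {"name": "servo_tool", "arguments": {
  "plan": [
    [-0.3,0,-0.3,0,0,0,40],
    [-0.6,0,-0.6,0,0,0,40],
    [-0.8,0,-0.8,0,0,0,40],
    [-0.8,0,-0.8,0,0,0,40],
    [-0.8,0,-0.8,0,0,0,40],
    [-0.8,0,-0.8,0,0,0,40]
  ]
}}

```text
time: 22.0
tool_pos: [0.4456, -0.46, 0.1576]
ee_rot: [-3.138, -0.44, 1.209]
wrist_force: [0.3, 0.4, -0.3]
width: 0.0398
finger_force: 0.0
```

```bash
python3 - <<'E'
from h import *
import h
org=np.array([.5402,-.2108,.004]); h.tray=lambda *a:(org,R.from_euler("z",69.3,degrees=True))
view("z8",(270,165),(212,215))
a=cv2.imread("pics/z8.png"); c=cv2.resize(cv2.imread("pics/z8top.png")[190:250,160:220],(400,400),interpolation=cv2.INTER_CUBIC)
cv2.imwrite("pics/z8.png",np.hstack([cv2.resize(a,(530,265)),cv2.resize(c,(265,265))]))
E
```

```text
(no output)
```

View pics/z8.png

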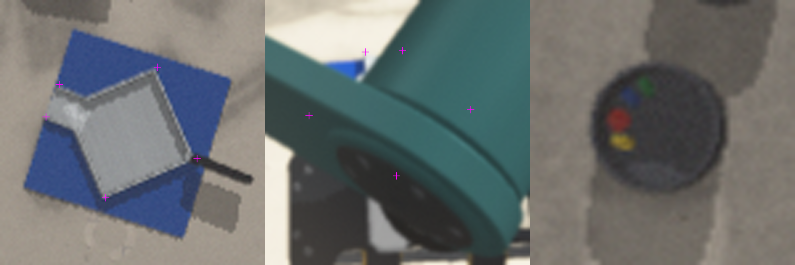

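The tray sits flat and empty on the mat: its corner midpoint is (130,132) against the mat centre at (128,133). All four caps are in the pot, which has not moved, so I hand in.

```bash
python3 -c "
from bench import robot
print(robot.close_job())"
```

```text
the job is handed in; nothing more can be done
None
```

All four caps are in the pot, which has not moved; the empty tray is back flat in the middle of its blue mat with the gripper clear, and the job was handed in at about 22 s.

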